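# Turn the lock of the steel box and hold it

### The arm

A 6-joint arm with a two-finger parallel gripper is mounted at the origin on the work surface. World frame = base frame: x ahead of the robot, y to its left, z up, the work surface at z = 0. Lengths are in m, angles in rad, forces in N, time in s.
With the tool pointing down it reaches from about 0.375 to 0.825 m from the base axis. Payload 5.5 kg.
Tool frame: the origin (TCP) lies at the very end of the fingers, on their centre line; the grasp point (between the pads) lies 19 mm behind it (hold_point_z is the distance from the TCP to the grasp point, in m); y points along the fingers, z is the direction in which the jaws open and shut, and the axes are right-handed (so a half turn about y gives the same grasp; the last joint's range is limited). The gripper opens to 85 mm and grips with 20 to 120 N. Pads are 22 mm wide; open, the fingers measure 114 mm over their backs; the gripper's body (76 mm by 85 mm) begins 54 mm behind the grasp point. The pads swing forward as they close: fully open they stand 13 mm farther back than shut.
Start: joints at [-1.304, 0.314, -0.047, 1.21, 0, 1.571], TCP at [0.158, -0.579, 0.231] pointing down, gripper open.
Joint ranges: [-2.67, 2.67], [-0.69, 1.73], [-1.03, 1.25], [-2.08, 2.16], [-1.42, 1.45], [-3.14, 3.14]. Speed limits (rad/s): [2.39, 2.39, 3.01, 3.14, 3.14, 3.14].

### API

Orientations are given as a unit quaternion [x, y, z, w].
In Python, from bench import * gives the robot as it stands. The module is installed in compiled form; this text tells all that it offers.
- The arm moves only by the shell command python3 -m creep 'ROWS' [FORCE]. ROWS is JSON, a list of rows, each a list of 3 entries, a list of its own where there are three numbers: the shift along the tool's x, y, z as a fraction of full scale, then the turn, a rotation vector about the tool's x, y, z as a fraction of full scale, then the opening, from -1 (shut) to 1 (fully open). In form: [[[tx, ty, tz], [wx, wy, wz], gripper], ...]. A call has 1 to 10 rows; each row is the pose to reach, as a shift and turn from the pose commanded when the call began, along the tool's axes at that moment, turning the shorter way round; what a row does not reach only later rows make up. Full scale, the value 1, is 200 mm for a shift and 2 pi rad for a turn. A row lasts 1/12 s, in which the tool goes at most 41.7 mm and 7.16 degrees, less where a joint would pass 70% of its speed; a pose out of reach is approached as far as the arm can. A call with a number of a shift or a turn outside -1 to 1 is refused whole. A call with a gripper value outside its range is refused whole. The fingers move at their own pace and stop on an object; FORCE is the grip in N (left out, the last holds). Time passes only in rows, so rows that repeat a pose let the fingers close. It gives the time, the measured TCP pose, the force and the opening at its end, in the units of the state.
- read_state(): the state, without advancing time (a new reading comes with each control period).
- camera(name): name is "scene" or "side" or "wrist"; returns a dict with "img" (384x512x3 uint8, red, green, blue), "depth" (384x512 float32, m along the optical axis (not along the pixel's ray), 0 where there is no reading), "fx", "fy", "cx", "cy" (pixels), "extrinsics" (4x4, takes a point from world to camera coordinates); the wrist camera has in their place "T_tool_cam" (4x4, takes a point from camera to tool coordinates, whose origin is the TCP and whose axes are the tool frame's). Camera axes: x right, y down, z forward; pixel columns grow to the right and rows downward; lengths in m; the calibration is good to about 2 mm. The wrist camera is an equidistant fisheye: a pixel r from the principal point sees the ray r / f radians off the axis. A picture is of the moment at which its call begins: read the wrist's pose just before it.
- close_job(): hands the job in, once; it reports no verdict.
Trained networks look in a picture, given as the dict that the camera call returned (one of the last four; its "shot" number tells which), for a name from the list of things; names that differ only in an ending like _2 or _b are one class to them, and where a whole thing is asked for, a point or a joint stands for the part that bears it (a point fixed in the world has none). Each returns a list of dicts, best first, with "confidence" (0 to 1); they miss things now and then, are a little off and sometimes report something else, mostly with a low value. They report only what shows in the picture. A call takes as long as a camera call.
- boxes_of(picture, target): "location" ([x, y, z] in m, in world coordinates, good to about 4 mm: the middle of the surface that is visible of it).
The state is a dict: "clock": time; "qpos": joint angles; "qvel": joint speeds; "joint_efforts": joint torques, N m; "tool_pos": TCP position; "eef_rot": TCP orientation; "ft_force": force on the tool from outside, world axes, zero at the start; "moment": the same for the moment, N m; "width": opening from 0.0 (shut) to 1.0 (fully open).
Only numpy, scipy, OpenCV 4.12 (cv2) and the standard library are available. Lean on these libraries where they do the work, as an engineer would, in place of code of your own. Each camera call takes 0.05 s, during which the arm holds its last target.

### The job

Take the key with the big square head out of the wooden key block, put it into the lock in the lid of the grey steel box and press it fully home past the sticky pins before turning, rocking it a little if it hangs. Then turn it clockwise (seen from above) about a quarter turn to its stop and finish while still gripping the key and holding it turned, since the lock springs back if you let go. Leave the round-headed key, the tumbler, the bike light and the comb where they are.

Things in the scene. Friction and masses are not known exactly. Their poses are not given: they have to be found in the camera images.
- box_key: The key to use, 30 g, upright in one of the block's two slots. Origin at the blade tip, z up. Steel blade z 0 to 28 mm, 4 mm thick (x), 10 wide (y), rounded tip. Square black head z 28 to 64, 10 thick (x), 28 wide (y): grip across x. The head's flat underside rests on the block, and on the lock's face when home. Fits either way round (half turn).
- round_key: A different key, not to be used or moved: same blade, in the other slot of the block, but with a smaller round head (20 mm wide along y, 8 mm thick along x, top 51 mm above the tip). Origin at the blade's tip, axes as for box_key.
- key_block: Fixed wooden block, 50 mm (x) by 130 mm (y) by 40 mm high; origin at the centre of its underside. Two slots for keys in its top, at y = -35 and +35 mm, 6.5 mm along x by 12.5 mm along y, 32 mm deep. Loose fit: keys lift straight up and out.
- lockbox: Fixed grey steel box, 150 mm (x) by 200 mm (y), lid top 86 mm high; origin at the centre of its underside. The lock sits in the lid 35 mm from the middle towards -x; a flat wire handle, 94 mm high at its top, lies along y at x = +45 mm.
- keyway (a point): Centre of the keyway's mouth in the lock's flat face, 92 mm above the desk, on the plug's axis (plug 32 mm across); z up, turns with the plug. Keyway straight down, 5.2 mm (x) by 11.6 (y), 34 deep, with a 45 degree lead-in 10.2 by 16.6 at the mouth. The key's x, y axes go along its x, y (or half a turn round). Fully home, the key's tip is 28 mm below this point.
- lock_plug (a joint): Angle of the lock's plug, rad: 0 at rest, grows clockwise seen from above, firm stop at 1.4. The key has play in it and leads it by about 0.2. A spring turns it back with 0.02 N m at 0, 0.06 at 1.4. Two sprung pins stick into the keyway's wide sides 11 and 19 mm down: they hold the key up until pressed with 6 N (upper), 10 N (lower), up to 20 N if it rubs; rocking it a few degrees does no harm.
- tumbler: Empty glass tumbler, 72 mm across, 100 mm high; origin at the centre of its underside. Leave alone.
- bike_light: Yellow bike light, about 35 by 70 by 32 mm; origin at the centre of its underside. Leave alone.
- comb: Wooden comb lying flat, 150 mm long along its y, 36 mm wide, 5 mm thick; origin under its spine. Leave alone.

How it is judged:
On the way:
1. the square-headed key is pressed fully home in the lock, the lock not yet turned (z of box_key in the frame of keyway below -0.025 m and horizontal distance between box_key and keyway below 0.004 m and angle between the z axis of box_key and the z axis of keyway, either way round below 0.15 rad and angle between the y axis of box_key and the y axis of keyway, either way round below 0.35 rad and value of joint lock_plug below 0.35 rad), for 0.1 s.
At the end, for the whole second after the job is handed in: The square-headed key is fully home (tip at least 25 mm below the mouth, within 4 mm of its axis, upright within 0.15 rad, in line with the slot within 0.35), the plug is turned clockwise by more than 1.2 rad, and the gripper still holds the key (over 2 N on it) (z of box_key in the frame of keyway below -0.025 m and horizontal distance between box_key and keyway below 0.004 m and angle between the z axis of box_key and the z axis of keyway, either way round below 0.15 rad and angle between the y axis of box_key and the y axis of keyway, either way round below 0.35 rad and value of joint lock_plug above 1.2 rad and contact force between the fingers and box_key above 2 N); the arm keeps its last pose, push and grip.
It fails at once if the round-headed key is shifted by more than 2 cm (distance of round_key from where it was at the start of the episode above 0.02 m).
It fails at once if the tumbler is shifted by more than 2 cm (distance of tumbler from where it was at the start of the episode above 0.02 m).
It fails at once if the bike light is shifted by more than 2 cm (distance of bike_light from where it was at the start of the episode above 0.02 m).
It fails at once if the comb is shifted by more than 2 cm (distance of comb from where it was at the start of the episode above 0.02 m).
It also fails if it takes over 51 s, if anything falls off the work surface, if the arm or the gripper's body presses on something with over 40 N, if the wrist force passes 120 N, or if a joint passes its speed limit or range.

## Working session

There is one attempt and no reset: what is moved stays moved. The work goes in short steps, Python scripts to look and compute and a shell command to move; the robot and the scene stay as the last step left them, time stands still between calls to the robot, and variables do not carry over. Pictures are saved under pics/ and viewed, and the job is handed in when it is done.

```bash
mkdir -p pics; cat > h.py <<'E'
from bench import *
import numpy as np, cv2
from scipy.spatial.transform import Rotation as R
def save(p,n): cv2.imwrite('pics/'+n, p['img'][:,:,::-1])
E
python3 - <<'E'
from h import *
s=read_state(); print({k:np.round(v,3).tolist() for k,v in s.items()})
for n in ['scene','side']:
    p=camera(n); save(p,n+'0.png')
    print(n,p['fx'],p['cx'],p['cy'],np.round(p['extrinsics'],3).tolist())
    for t in ['box_key','round_key','key_block','lockbox','lock_plug','tumbler','bike_light','comb']:
        print(t,[(np.round(d['location'],3).tolist(),round(d['confidence'],2)) for d in boxes_of(p,t)[:2]])
p=camera('wrist'); save(p,'wrist0.png'); print(np.round(p['T_tool_cam'],3).tolist(),p['fx'],p['cx'],p['cy'])
E
```

```text
{'clock': 0.0, 'qpos': [-1.304, 0.314, -0.048, 1.21, 0.0, 1.571], 'qvel': [0.001, 0.0, 0.0, -0.001, 0.0, -0.001], 'joint_efforts': [-0.002, -53.959, 33.975, 0.019, -0.0, 0.0], 'tool_pos': [0.158, -0.578, 0.23], 'eef_rot': [-0.094, 0.701, -0.7, 0.094], 'ft_force': [-0.373, -0.513, 0.144], 'moment': [-0.026, 0.002, 0.009], 'width': 0.999}
scene 364.4938960063116 259.066448299931 185.46488058610404 [[-0.444, 0.896, -0.015, 0.286], [0.72, 0.347, -0.601, -0.418], [-0.533, -0.278, -0.799, 1.276], [0.0, 0.0, 0.0, 1.0]]
box_key [([0.54, 0.149, 0.07], 0.6), ([0.745, -0.29, 0.028], 0.39)]
round_key [([0.538, 0.148, 0.07], 0.73), ([0.531, 0.217, 0.058], 0.42)]
key_block [([0.548, 0.188, 0.038], 0.79)]
lockbox [([0.53, -0.191, 0.085], 0.76)]
lock_plug [([0.47, -0.209, 0.092], 0.47)]
tumbler [([0.778, -0.056, 0.065], 0.87)]
bike_light [([0.744, -0.288, 0.028], 0.67)]
comb [([0.552, 0.001, -0.002], 0.72)]
side 358.73625312147783 257.0474542040442 199.54293990330356 [[0.925, -0.379, -0.018, -0.584], [-0.26, -0.6, -0.757, 0.213], [0.277, 0.705, -0.654, 0.725], [0.0, 0.0, 0.0, 1.0]]
box_key [([0.536, 0.129, 0.069], 0.46)]
round_key []
key_block [([0.524, 0.149, 0.04], 0.65)]
lockbox [([0.495, -0.26, 0.084], 0.95)]
lock_plug [([0.47, -0.211, 0.09], 0.54)]
tumbler [([0.774, -0.068, 0.071], 0.65)]
bike_light [([0.734, -0.299, 0.031], 0.74), ([0.522, 0.145, 0.042], 0.72)]
comb [([0.55, 0.002, 0.004], 0.66)]
[[-0.0, 0.95, 0.312, -0.081], [-0.001, -0.312, 0.95, -0.142], [1.0, 0.0, 0.001, 0.0], [0.0, 0.0, 0.0, 1.0]] 297.3186396354542 252.41582193684704 197.73862260925046
```

View pics/scene0.png

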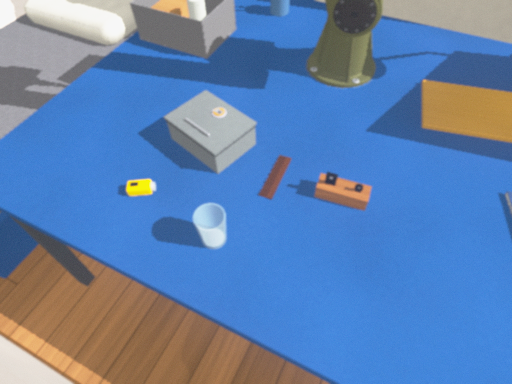

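View pics/side0.png

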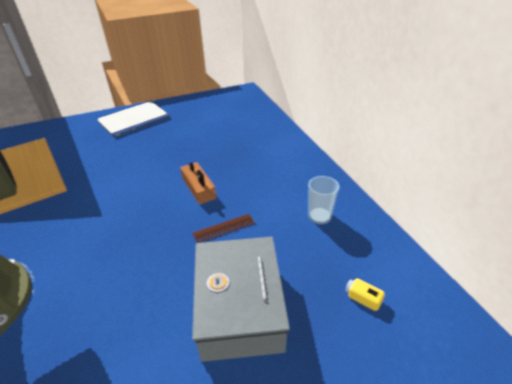

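View pics/wrist0.png

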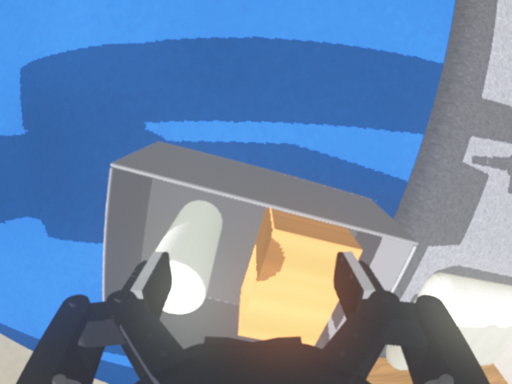

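Both overview pictures show the block with the big square head at the end nearer the box (scene px ~(331,178)) and the round one at (358,188). The lock is at scene px (219,113) and side px (217,283). Next I'll measure both from depth.

```bash
cat >> h.py <<'E'
def cloud(p):
    v,u=np.mgrid[0:384,0:512]; d=p['depth']
    c=np.stack([(u-p['cx'])/p['fx']*d,(v-p['cy'])/p['fy']*d,d],-1)
    T=np.linalg.inv(p['extrinsics']); return c@T[:3,:3].T+T[:3,3]
def big(p,n,u0,u1,v0,v1,k):
    cv2.imwrite('pics/'+n,cv2.resize(p['img'][v0:v1,u0:u1,::-1],None,fx=k,fy=k,interpolation=cv2.INTER_CUBIC))
E
python3 - <<'E'
from h import *
for n in ['scene','side']:
    p=camera(n); W=cloud(p); ok=p['depth']>0
    def sel(x0,x1,y0,y1,z0,z1):
        m=ok&(W[...,0]>x0)&(W[...,0]<x1)&(W[...,1]>y0)&(W[...,1]<y1)&(W[...,2]>z0)&(W[...,2]<z1); return W[m],m
    def rect(P): 
        r=cv2.minAreaRect((P[:,:2]*1000).astype(np.float32)); return np.round(r[0],1),np.round(r[1],1),round(r[2],1)
    P,m=sel(.45,.65,.05,.3,.033,.045); print(n,'blocktop',len(P),rect(P), np.median(P[:,2]))
    P,m=sel(.45,.65,.05,.3,.053,.09); 
    for q in P: print(np.round(q,3).tolist(),end=' ')
    print()
    P,m=sel(.3,.7,-.4,-.05,.08,.089); print('lid',len(P),rect(P),np.median(P[:,2]))
    P,m=sel(.44,.5,-.25,-.17,.0895,.1); print('lockface',len(P),P.mean(0),P.min(0),P.max(0))
    P,m=sel(.5,.6,-.3,-.1,.0905,.1); print('handle',len(P),rect(P),P.mean(0))
    if n=='scene': big(p,'k1.png',290,400,150,230,7); big(p,'l1.png',150,270,80,180,6)
    else: big(p,'k2.png',160,240,150,220,8); big(p,'l2.png',180,300,230,330,6)
E
```

```text
scene blocktop 778 (array([531.1, 181.2]), array([ 53.1, 130.3]), 7.0) 0.03962161995866548
[0.533, 0.133, 0.074] [0.535, 0.135, 0.078] [0.532, 0.137, 0.076] [0.532, 0.14, 0.077] [0.538, 0.134, 0.077] [0.537, 0.136, 0.077] [0.534, 0.138, 0.075] [0.534, 0.141, 0.076] [0.534, 0.143, 0.077] [0.533, 0.145, 0.077] [0.533, 0.147, 0.078] [0.53, 0.149, 0.076] [0.539, 0.135, 0.075] [0.539, 0.137, 0.076] [0.539, 0.14, 0.077] [0.535, 0.141, 0.074] [0.536, 0.144, 0.076] [0.535, 0.146, 0.076] [0.534, 0.148, 0.076] [0.532, 0.15, 0.075] [0.53, 0.152, 0.074] [0.531, 0.155, 0.076] [0.53, 0.157, 0.077] [0.54, 0.133, 0.071] [0.539, 0.135, 0.071] [0.542, 0.138, 0.076] [0.541, 0.14, 0.075] [0.54, 0.143, 0.076] [0.539, 0.145, 0.076] [0.538, 0.147, 0.076] [0.537, 0.149, 0.076] [0.536, 0.151, 0.076] [0.534, 0.154, 0.075] [0.534, 0.156, 0.076] [0.533, 0.158, 0.076] [0.539, 0.133, 0.066] [0.539, 0.136, 0.067] [0.539, 0.138, 0.069] [0.542, 0.141, 0.073] [0.54, 0.143, 0.072] [0.541, 0.146, 0.075] [0.54, 0.148, 0.075] [0.538, 0.15, 0.074] [0.538, 0.152, 0.075] [0.538, 0.155, 0.077] [0.535, 0.157, 0.074] [0.536, 0
[... 3936 characters left out ...]
0.065] [0.539, 0.132, 0.065] [0.528, 0.146, 0.055] [0.53, 0.139, 0.059] [0.531, 0.13, 0.065] [0.533, 0.13, 0.064] [0.536, 0.132, 0.062] [0.539, 0.133, 0.061] [0.53, 0.14, 0.055] [0.531, 0.133, 0.06] [0.533, 0.132, 0.06] [0.536, 0.131, 0.06] [0.538, 0.13, 0.06] [0.53, 0.132, 0.058] [0.532, 0.13, 0.058] [0.535, 0.132, 0.056] [0.538, 0.13, 0.056] [0.53, 0.134, 0.053] [0.532, 0.13, 0.055] 
lid 7947 (array([ 504.6, -219.3]), array([208.8, 156.3]), 73.6) 0.0856998099577495
lockface 208 [ 0.47160433 -0.21089966  0.09125205] [ 0.45286424 -0.22839376  0.08951318] [ 0.48982289 -0.19171418  0.09370739]
handle 140 (array([ 547.6, -232.4]), array([95.2,  5.8]), 73.6) [ 0.54638487 -0.23622142  0.09316044]
```

View pics/k2.png

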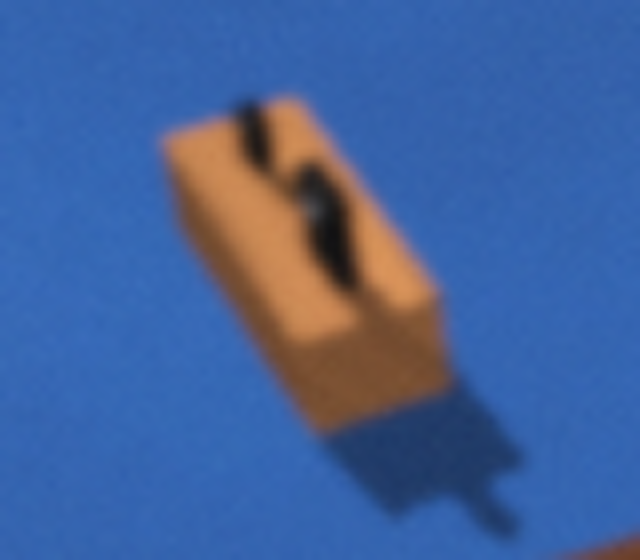

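View pics/l2.png

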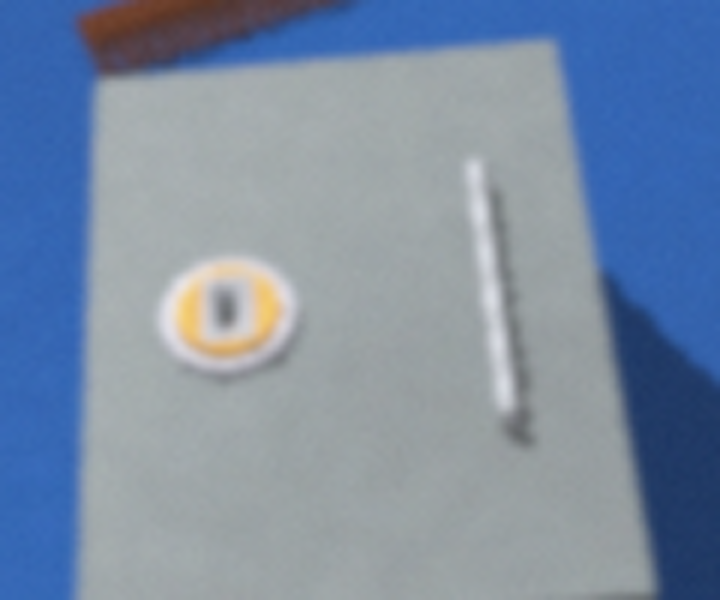

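View pics/k1.png

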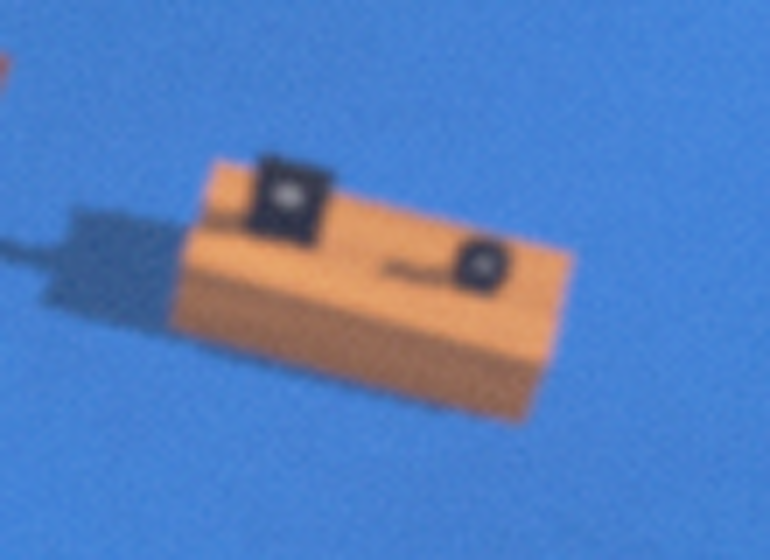

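```bash
cat >> h.py <<'E'
def tool():
    s=read_state(); return np.array(s['tool_pos']),R.from_quat(s['eef_rot']),s
def target(jawdeg):   # y down, z along jaw yaw
    z=np.array([np.cos(np.radians(jawdeg)),np.sin(np.radians(jawdeg)),0]); y=np.array([0,0,-1.]); x=np.cross(y,z)
    return R.from_matrix(np.stack([x,y,z],1))
def plan(pos,jaw):
    p,r,s=tool(); t=r.inv().apply(np.array(pos)-p)/.2; w=(r.inv()*target(jaw)).as_rotvec()/(2*np.pi)
    print('shift',np.round(t,4).tolist(),'turn',np.round(w,4).tolist(),'q6',np.round(s['qpos'][5],3),'ticks rot',np.round(np.linalg.norm(w)*360/7.16,1))
def st():
    p,r,s=tool(); M=r.as_matrix()
    print('t',round(s['clock'],2),'pos',np.round(p,4),'jaw',np.round(np.degrees(np.arctan2(M[1,2],M[0,2])),2),'ydir',np.round(M[:,1],3),'F',np.round(s['ft_force'],1),'M',np.round(s['moment'],2),'w',np.round(s['width'],3),'q',np.round(s['qpos'],2))
E
python3 - <<'E'
from h import *
st(); print(tool()[1].as_matrix().round(3))
plan([.5347,.1457,.15],6.6); plan([.5347,.1457,.15],186.6)
E
```

```text
t 1.05 pos [ 0.1582 -0.5787  0.2313] jaw -74.71 ydir [ 0.  0. -1.] F [-0.3  0.5  0.1] M [-0.01  0.02 -0.05] w 1.003 q [-1.3   0.31 -0.05  1.21  0.    1.57]
[[-0.965  0.     0.264]
 [-0.264  0.    -0.965]
 [-0.    -1.    -0.   ]]
shift [-2.771, 0.4066, -2.9977] turn [-0.0, -0.2259, -0.0] q6 1.571 ticks rot 11.4
shift [-2.771, 0.4066, -2.9977] turn [0.0, 0.2741, -0.0] q6 1.571 ticks rot 13.8
```

```bash
python3 -m creep '[[[-0.92,0,-1],[0,-0.07,0],0.2],[[-0.92,0,-1],[0,-0.07,0],0.2],[[-0.92,0,-1],[0,-0.07,0],0.2],[[-0.92,0,-1],[0,-0.07,0],0.2],[[-0.92,0,-1],[0,-0.07,0],0.2],[[-0.92,0,-1],[0,-0.07,0],0.2],[[-0.92,0,-1],[0,-0.07,0],0.2]]'
python3 - <<'E'
from h import *
st()
plan([.5347,.1457,.15],6.6); plan([.5347,.1457,.15],186.6)
E
```

```text
clock: 1.63
tool_pos: [0.2838, -0.3338, 0.2314]
eef_rot: [-0.245, 0.663, -0.663, 0.246]
ft_force: [0.7, -0.4, 0.3]
width: 0.601
t 1.63 pos [ 0.2838 -0.3338  0.2314] jaw -49.4 ydir [ 0.001  0.001 -1.   ] F [ 0.7 -0.4  0.3] M [ 0.   -0.04 -0.01] w 0.601 q [-0.87  0.01 -0.41  1.15  0.    1.57]
shift [-2.5123, 0.4109, -1.0037] turn [-0.0, -0.1556, -0.0002] q6 1.566 ticks rot 7.8
shift [-2.5123, 0.4109, -1.0037] turn [0.0003, 0.3444, -0.0] q6 1.566 ticks rot 17.3
```

```bash
python3 -m creep '[[[-1,0,-0.4],[0,-0.19,0],0.2],[[-1,0,-0.4],[0,-0.19,0],0.2],[[-1,0,-0.4],[0,-0.19,0],0.2],[[-1,0,-0.4],[0,-0.19,0],0.2],[[-1,0,-0.4],[0,-0.19,0],0.2],[[-1,0,-0.4],[0,-0.19,0],0.2],[[-1,0,-0.4],[0,-0.19,0],0.2],[[-1,0,-0.4],[0,-0.19,0],0.2],[[-1,0,-0.4],[0,-0.19,0],0.2],[[-1,0,-0.4],[0,-0.19,0],0.2]]'
python3 - <<'E'
from h import *
st()
plan([.5347,.1457,.2],6.6); plan([.5347,.1457,.2],186.6)
E
```

```text
clock: 2.47
tool_pos: [0.3833, -0.1463, 0.2314]
eef_rot: [-0.577, 0.409, -0.409, 0.577]
ft_force: [-0.3, -0.7, 0.0]
width: 0.599
t 2.47 pos [ 0.3833 -0.1463  0.2314] jaw 19.27 ydir [ 0. -0. -1.] F [-0.3 -0.7  0. ] M [ 0.01 -0.01 -0.01] w 0.599 q [-0.36 -0.05 -0.46  1.15 -0.    0.87]
shift [-1.1286, 0.1571, 1.1965] turn [-0.0, 0.0352, 0.0] q6 0.87 ticks rot 1.8
shift [-1.1286, 0.1571, 1.1965] turn [0.0001, -0.4648, 0.0001] q6 0.87 ticks rot 23.4
```

```bash
python3 -m creep '[[[-0.95,0.1,1],[0,-0.2,0],0.2],[[-0.95,0.1,1],[0,-0.2,0],0.2],[[-0.95,0.1,1],[0,-0.2,0],0.2],[[-0.95,0.1,1],[0,-0.2,0],0.2],[[-0.95,0.1,1],[0,-0.2,0],0.2],[[-0.95,0.1,1],[0,-0.2,0],0.2],[[-0.95,0.1,1],[0,-0.2,0],0.2],[[-0.95,0.1,1],[0,-0.2,0],0.2],[[-0.95,0.1,1],[0,-0.2,0],0.2],[[-0.95,0.1,1],[0,-0.2,0],0.2]]'
python3 - <<'E'
from h import *
st()
plan([.5347,.1457,.2],186.6)
E
```

```text
clock: 3.3
tool_pos: [0.5109, 0.0987, 0.211]
eef_rot: [0.707, 0.006, -0.006, -0.707]
ft_force: [-0.1, 0.3, -0.3]
width: 0.604
t 3.3 pos [0.5109 0.0987 0.211 ] jaw 90.95 ydir [-0. -0. -1.] F [-0.1  0.3 -0.3] M [0.05 0.05 0.03] w 0.604 q [ 0.19  0.17 -0.27  1.12 -0.    0.17]
shift [0.1228, 0.055, 0.2329] turn [-0.0, -0.2657, -0.0001] q6 0.174 ticks rot 13.4
```

```bash
python3 -m creep '[[[0.12,0.05,0.23],[0,-0.2,0],0.2],[[0.12,0.05,0.23],[0,-0.2,0],0.2],[[0.12,0.05,0.23],[0,-0.2,0],0.2],[[0.12,0.05,0.23],[0,-0.2,0],0.2],[[0.12,0.05,0.23],[0,-0.2,0],0.2],[[0.12,0.05,0.23],[0,-0.2,0],0.2],[[0.12,0.05,0.23],[0,-0.2,0],0.2],[[0.12,0.05,0.23],[0,-0.2,0],0.2],[[0.12,0.05,0.23],[0,-0.2,0],0.2],[[0.12,0.05,0.23],[0,-0.2,0],0.2]]'
python3 - <<'E'
from h import *
st()
plan([.5347,.1457,.16],186.6)
E
```

```text
clock: 4.13
tool_pos: [0.5345, 0.1441, 0.2014]
eef_rot: [0.57, 0.418, -0.418, -0.57]
ft_force: [-0.4, 0.7, 0.3]
width: 0.604
t 4.13 pos [0.5345 0.1441 0.2014] jaw 162.48 ydir [ 0. -0. -1.] F [-0.4  0.7  0.3] M [-0.01 -0.    0.01] w 0.604 q [ 0.26  0.24 -0.21  1.12 -0.   -1.  ]
shift [0.008, 0.2068, 0.0014] turn [0.0, -0.067, 0.0] q6 -1.002 ticks rot 3.4
```

```bash
python3 -m creep '[[[0.008,0.2,0.001],[0,-0.067,0],0.2],[[0.008,0.2,0.001],[0,-0.067,0],0.2],[[0.008,0.2,0.001],[0,-0.067,0],0.2],[[0.008,0.2,0.001],[0,-0.067,0],0.2],[[0.008,0.2,0.001],[0,-0.067,0],0.2]]'
cat >> h.py <<'E'
def wproj(p,pw,pos,r):  # world pts -> wrist px
    T=np.array(p['T_tool_cam']); t=r.inv().apply(np.atleast_2d(pw)-pos); c=(t-T[:3,3])@T[:3,:3]
    a=np.arctan2(np.hypot(c[:,0],c[:,1]),c[:,2]); h=np.hypot(c[:,0],c[:,1])
    return np.stack([p['cx']+p['fx']*a*c[:,0]/h,p['cy']+p['fy']*a*c[:,1]/h],1)
def wcloud(p,pos,r):
    v,u=np.mgrid[0:384,0:512]; du=(u-p['cx'])/p['fx'];dv=(v-p['cy'])/p['fy']; a=np.hypot(du,dv)+1e-9
    d=p['depth']; k=np.tan(np.minimum(a,1.5))/a; c=np.stack([du*k*d,dv*k*d,d],-1)
    T=np.array(p['T_tool_cam']); return c@T[:3,:3].T+T[:3,3]   # in tool coords
def boxpts(x0,y0,yaw,hx,hy,z):
    c,s=np.cos(np.radians(yaw)),np.sin(np.radians(yaw))
    return np.array([[x0+c*a-s*b,y0+s*a+c*b,z] for a,b in [(hx,hy),(-hx,hy),(-hx,-hy),(hx,-hy)]])
def draw(p,polys,pos,r,n,crop=None):
    k=3; im=cv2.resize(p['img'][:,:,::-1],None,fx=k,fy=k,interpolation=cv2.INTER_CUBIC)
    for q in polys: cv2.polylines(im,[np.int32(np.round(wproj(p,q,pos,r)*k+k/2))],True,(0,255,255),1)
    if crop: u0,u1,v0,v1=[k*c for c in crop]; im=im[v0:v1,u0:u1]
    cv2.imwrite('pics/'+n,im)
E
python3 - <<'E'
from h import *
pos,r,s=tool(); p=camera('wrist'); save(p,'w1.png')
q=boxpts(.5347,.1457,6.6,.005,.014,.076)
print(wproj(p,q,pos,r).round(0).tolist())
c=wproj(p,[[.5347,.1457,.076]],pos,r)[0].astype(int)
draw(p,[q,boxpts(.5305,.1805,6.6,.025,.065,.04)],pos,r,'w1z.png',(max(c[0]-130,0),c[0]+130,max(c[1]-110,0),min(c[1]+90,384)))
st()
E
```

```text
clock: 4.55
tool_pos: [0.5346, 0.1457, 0.1611]
eef_rot: [-0.472, -0.527, 0.527, 0.472]
ft_force: [-0.3, 0.2, 0.0]
width: 0.601
[[247.0, 221.0], [259.0, 221.0], [259.0, 188.0], [247.0, 188.0]]
t 4.6 pos [0.5348 0.1457 0.1613] jaw -173.83 ydir [ 0.  0. -1.] F [0.1 0.4 0.1] M [ 0.01 -0.01  0.02] w 0.599 q [ 0.27  0.27 -0.27  1.03  0.   -1.41]
```

View pics/w1z.png

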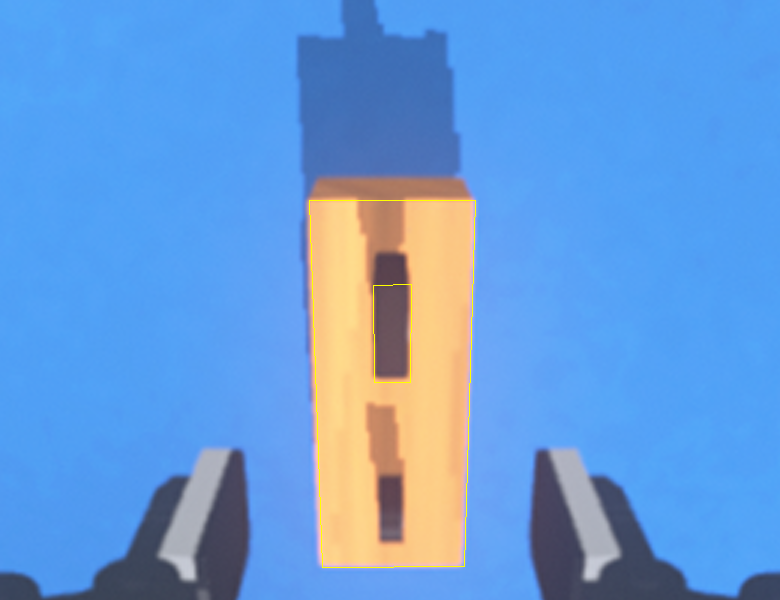

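The overlay of my model (block edges and head outline, px 374–411 × 285–381 in the crop) sits on the picture to within about 1 mm. I'll descend and grip.

```bash
python3 -m creep '[[[0,0.2,0],[0,-0.001,0],0.2],[[0,0.4,0],[0,-0.001,0],0.2],[[0,0.52,0],[0,-0.001,0],0.2],[[0,0.575,0],[0,-0.001,0],0.2],[[0,0.575,0],[0,-0.001,0],0.2]]' && python3 - <<'E'
from h import *
st(); plan([.5347,.1455,.045],186.5)
pos,r,s=tool(); p=camera('wrist'); 
draw(p,[boxpts(.5347,.1457,6.6,.005,.014,.076)],pos,r,'w2z.png',(122,382,184,384))
E
```

```text
clock: 5.02
tool_pos: [0.5326, 0.1451, 0.0439]
eef_rot: [-0.47, -0.526, 0.529, 0.472]
ft_force: [-0.1, -0.1, -0.3]
width: 0.601
t 5.02 pos [0.5326 0.1451 0.0439] jaw -173.46 ydir [-0.005 -0.001 -1.   ] F [-0.1 -0.1 -0.3] M [ 0.03 -0.   -0.01] w 0.601 q [ 0.27  0.38 -0.42  0.78  0.   -1.42]
shift [0.0009, -0.0055, -0.0106] turn [-0.0007, 0.0001, -0.0001] q6 -1.419 ticks rot 0.0
```

View pics/w2z.png

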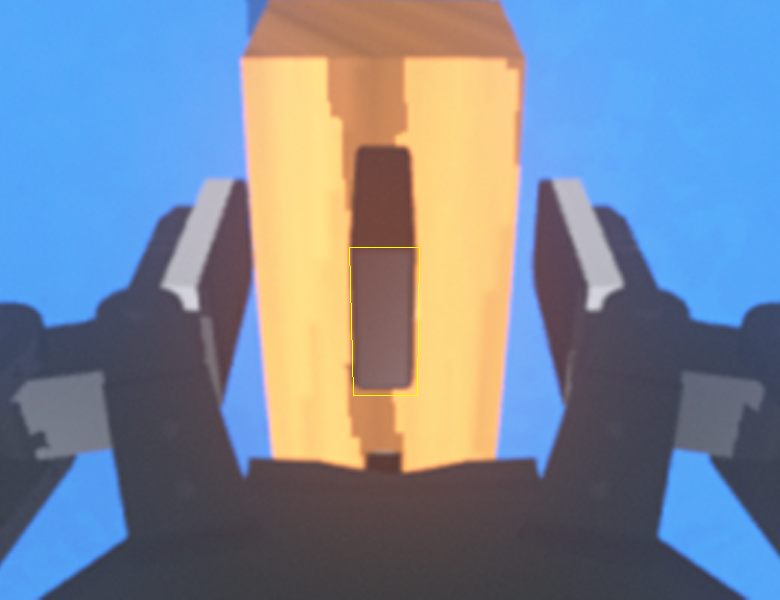

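```bash
python3 -m creep '[[[0,0,0],[0,0,0],0.2],[[0,0,0],[0,0,0],0.2]]' && python3 - <<'E'
from h import *
st()
E
```

```text
clock: 5.23
tool_pos: [0.5366, 0.1462, 0.0484]
eef_rot: [0.471, 0.529, -0.527, -0.47]
ft_force: [-0.5, -0.6, 0.9]
width: 0.601
t 5.23 pos [0.5366 0.1462 0.0484] jaw -173.41 ydir [ 0.003  0.001 -1.   ] F [-0.5 -0.6  0.9] M [0.02 0.03 0.03] w 0.601 q [ 0.27  0.37 -0.41  0.78 -0.   -1.42]
```

```bash
python3 -m creep '[[[0,0,0],[0,0,0],0.2],[[0,0,0],[0,0,0],0.2],[[0,0,0],[0,0,0],0.2]]' && python3 - <<'E'
from h import *
st()
E
```

```text
clock: 5.48
tool_pos: [0.5355, 0.1459, 0.0473]
eef_rot: [0.471, 0.528, -0.527, -0.47]
ft_force: [0.3, 0.0, 0.5]
width: 0.596
t 5.48 pos [0.5355 0.1459 0.0473] jaw -173.4 ydir [ 0.002  0.    -1.   ] F [0.3 0.  0.5] M [-0.03 -0.03  0.06] w 0.596 q [ 0.27  0.37 -0.42  0.78  0.   -1.42]
```

```bash
python3 -m creep '[[[0,0,0],[0,0,0],-0.3],[[0,0,0],[0,0,0],-0.6],[[0,0,0],[0,0,0],-1],[[0,0,0],[0,0,0],-1],[[0,0,0],[0,0,0],-1],[[0,0,0],[0,0,0],-1],[[0,0,0],[0,0,0],-1],[[0,0,0],[0,0,0],-1]]' 90 && python3 - <<'E'
from h import *
st()
pos,r,s=tool(); p=camera('wrist'); 
draw(p,[boxpts(.5347,.1457,6.6,.005,.014,.076)],pos,r,'w3z.png',(122,382,184,384))
E
```

```text
clock: 6.15
tool_pos: [0.5349, 0.1457, 0.0465]
eef_rot: [0.47, 0.528, -0.528, -0.47]
ft_force: [-0.5, 0.2, 3.7]
width: 0.102
t 6.15 pos [0.5349 0.1457 0.0465] jaw -173.4 ydir [ 0.  0. -1.] F [-0.5  0.2  3.7] M [-0.04  0.11  0.01] w 0.102 q [ 0.27  0.37 -0.42  0.78  0.   -1.42]
```

View pics/w3z.png

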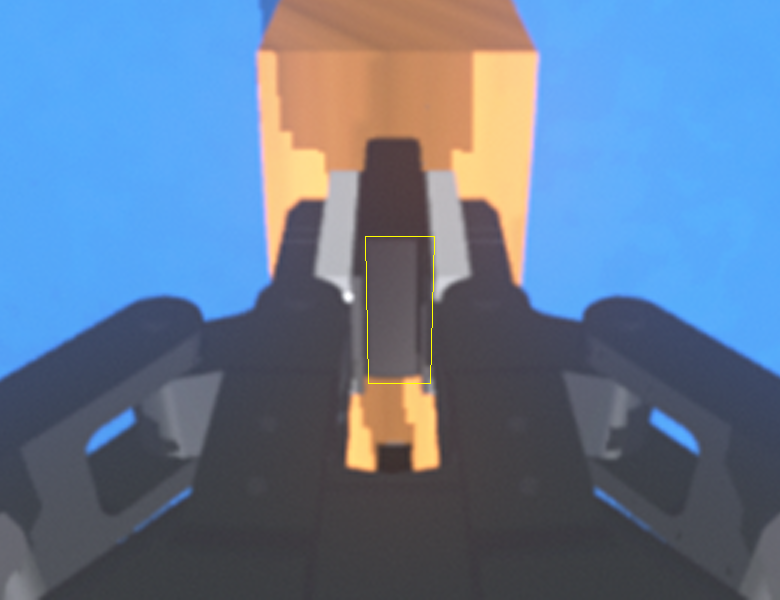

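```bash
python3 -m creep '[[[0,-0.05,0],[0,0,0],-1],[[0,-0.12,0],[0,0,0],-1],[[0,-0.22,0],[0,0,0],-1],[[0,-0.34,0],[0,0,0],-1],[[0,-0.46,0],[0,0,0],-1],[[0,-0.58,0],[0,0,0],-1],[[0,-0.65,0],[0,0,0],-1],[[0,-0.68,0],[0,0,0],-1],[[0,-0.68,0],[0,0,0],-1],[[0,-0.68,0],[0,0,0],-1]]' && python3 - <<'E'
from h import *
st()
plan([.4715,-.21,.18],163.6)
pos,r,s=tool(); p=camera('wrist'); save(p,'w4.png'); p=camera('scene'); big(p,'s4.png',290,400,120,230,5)
E
```

```text
clock: 7.03
tool_pos: [0.5344, 0.1456, 0.1818]
eef_rot: [-0.47, -0.528, 0.528, 0.47]
ft_force: [-0.7, 0.4, -0.7]
width: 0.103
t 7.03 pos [0.5344 0.1456 0.1818] jaw -173.4 ydir [-0.001 -0.    -1.   ] F [-0.7  0.4 -0.7] M [-0.    0.04  0.04] w 0.103 q [ 0.27  0.25 -0.24  1.08  0.   -1.42]
shift [-1.7299, 0.0096, 0.5169] turn [-0.0001, 0.0639, -0.0] q6 -1.42 ticks rot 3.2
```

View pics/w4.png

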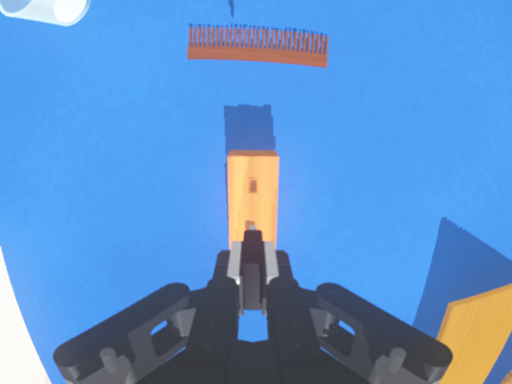

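View pics/s4.png

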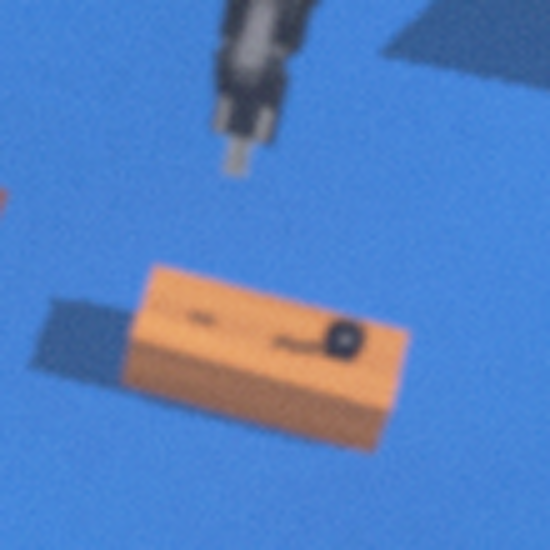

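```bash
python3 -m creep '[[[-0.1,0,0.03],[0,0.01,0],-1],[[-0.27,0,0.08],[0,0.02,0],-1],[[-0.45,0,0.13],[0,0.03,0],-1],[[-0.63,0,0.19],[0,0.04,0],-1],[[-0.81,0,0.24],[0,0.05,0],-1],[[-0.99,0,0.3],[0,0.063,0],-1]]' && python3 - <<'E'
from h import *
st()
plan([.4715,-.21,.18],163.6)
E
```

```text
clock: 7.63
tool_pos: [0.4966, -0.0593, 0.181]
eef_rot: [-0.565, -0.424, 0.425, 0.566]
ft_force: [1.0, -0.7, -0.5]
width: 0.099
t 7.63 pos [ 0.4966 -0.0593  0.181 ] jaw 163.77 ydir [-0.002  0.    -1.   ] F [ 1.  -0.7 -0.5] M [ 0.   -0.01 -0.01] w 0.099 q [-0.12  0.16 -0.37  1.05 -0.   -1.41]
shift [-0.7587, 0.0051, -0.0899] turn [-0.0003, 0.0005, -0.0001] q6 -1.406 ticks rot 0.0
```

```bash
python3 -m creep '[[[-0.17,0,-0.02],[0,0,0],-1],[[-0.34,0,-0.04],[0,0,0],-1],[[-0.5,0,-0.06],[0,0,0],-1],[[-0.63,0,-0.08],[0,0,0],-1],[[-0.7,0,-0.09],[0,0,0],-1],[[-0.72,0,-0.09],[0,0,0],-1],[[-0.72,0,-0.09],[0,0,0],-1],[[-0.72,0,-0.09],[0,0,0],-1],[[-0.72,0,-0.09],[0,0,0],-1]]' && python3 - <<'E'
from h import *
st()
plan([.4713,-.2095,.14],163.6)
E
```

```text
clock: 8.38
tool_pos: [0.4752, -0.2002, 0.1818]
eef_rot: [-0.564, -0.425, 0.426, 0.565]
ft_force: [0.4, -0.5, 0.2]
width: 0.099
t 8.38 pos [ 0.4752 -0.2002  0.1818] jaw 163.99 ydir [-0.001  0.001 -1.   ] F [ 0.4 -0.5  0.2] M [0.   0.06 0.  ] w 0.099 q [-0.4   0.18 -0.33  1.06  0.   -1.69]
shift [-0.0504, 0.209, 0.0056] turn [-0.0002, 0.0011, 0.0001] q6 -1.69 ticks rot 0.1
```

```bash
python3 - <<'E'
from h import *
pos,r,s=tool(); p=camera('wrist')
th=np.linspace(0,2*np.pi,30)
L=np.array([.4713,-.2095])
circ=np.stack([L[0]+.016*np.cos(th),L[1]+.016*np.sin(th),0*th+.092],1)
slot=boxpts(*L,-16.4,.0051,.0083,.092)
lid=boxpts(.5047,-.219,-16.4,.075,.1,.086)
# expected key head top & blade tip from tool
zt=pos[2]-.0345
draw(p,[circ,slot,lid,boxpts(*pos[:2],-16.1,.005,.014,zt+.064),boxpts(*pos[:2],-16.1,.002,.005,zt)],pos,r,'w5z.png',(122,382,130,330))
save(p,'w5.png')
E
```

```text
(no output)
```

View pics/w5z.png

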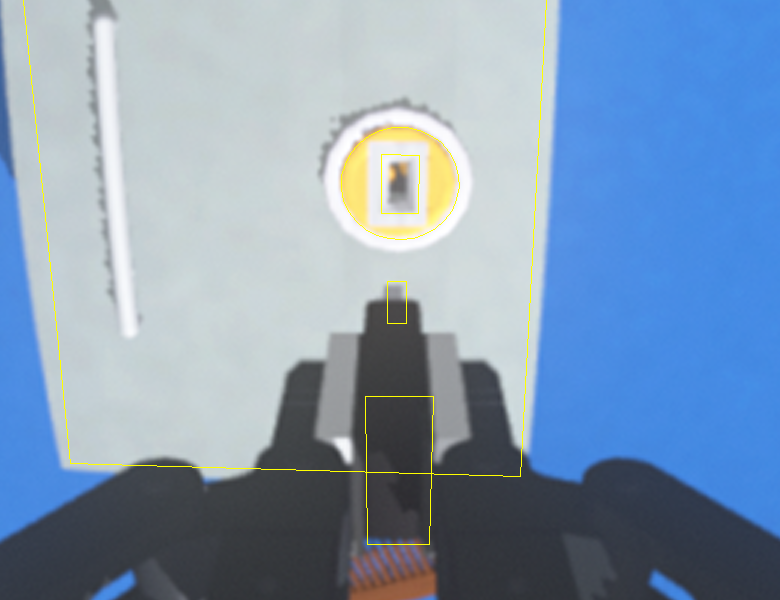

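View pics/w5.png

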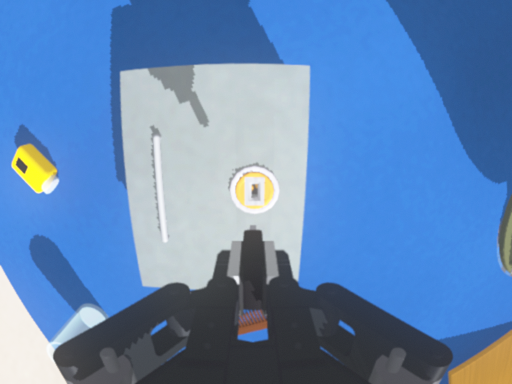

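```bash
python3 -m creep '[[[-0.025,0.05,0.003],[0,0.001,0],-1],[[-0.05,0.12,0.006],[0,0.001,0],-1],[[-0.05,0.19,0.006],[0,0.001,0],-1],[[-0.05,0.23,0.006],[0,0.001,0],-1],[[-0.05,0.24,0.006],[0,0.001,0],-1],[[-0.05,0.24,0.006],[0,0.001,0],-1],[[-0.05,0.24,0.006],[0,0.001,0],-1],[[-0.05,0.24,0.006],[0,0.001,0],-1]]' && python3 - <<'E'
from h import *
st()
plan([.4713,-.2095,.126],163.6)
pos,r,s=tool(); p=camera('wrist')
th=np.linspace(0,2*np.pi,30)
L=np.array([.4713,-.2095])
circ=np.stack([L[0]+.016*np.cos(th),L[1]+.016*np.sin(th),0*th+.092],1)
slot=boxpts(*L,-16.4,.0051,.0083,.092)
zt=pos[2]-.0345
draw(p,[circ,slot,boxpts(*pos[:2],-16.4,.002,.005,zt)],pos,r,'w6z.png',(172,332,180,300))
p=camera('side'); big(p,'s6.png',190,260,230,310,7)
E
```

```text
clock: 9.1
tool_pos: [0.472, -0.2107, 0.135]
eef_rot: [0.567, 0.424, -0.423, -0.566]
ft_force: [0.0, 0.8, 0.1]
width: 0.095
t 9.1 pos [ 0.472  -0.2107  0.135 ] jaw 163.58 ydir [ 0.001 -0.001 -1.   ] F [0.  0.8 0.1] M [ 0.08 -0.03 -0.02] w 0.095 q [-0.42  0.22 -0.4   0.95 -0.   -1.7 ]
shift [0.0046, 0.045, 0.0051] turn [0.0002, -0.0001, -0.0] q6 -1.704 ticks rot 0.0
```

View pics/w6z.png

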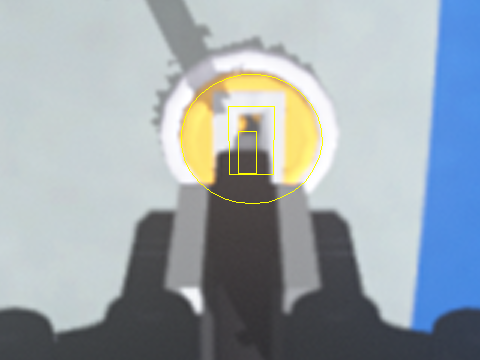

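View pics/s6.png

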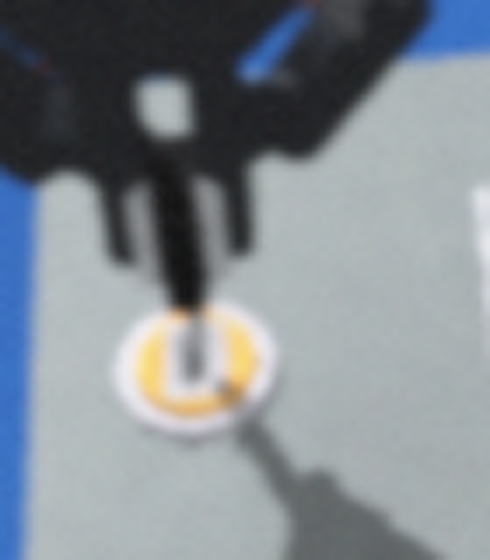

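```bash
python3 -m creep '[[[0.003,0.01,0.003],[0,0,0],-1],[[0.003,0.025,0.003],[0,0,0],-1],[[0.003,0.04,0.003],[0,0,0],-1],[[0.003,0.055,0.003],[0,0,0],-1],[[0.003,0.07,0.003],[0,0,0],-1],[[0.003,0.08,0.003],[0,0,0],-1],[[0.003,0.09,0.003],[0,0,0],-1],[[0.003,0.09,0.003],[0,0,0],-1],[[0.003,0.09,0.003],[0,0,0],-1]]' 110 && python3 - <<'E'
from h import *
st()
plan([.4713,-.2095,.0985],163.6)
E
```

```text
clock: 9.95
tool_pos: [0.4705, -0.2096, 0.116]
eef_rot: [-0.566, -0.423, 0.424, 0.567]
ft_force: [-1.2, 0.5, -1.5]
width: 0.093
t 9.95 pos [ 0.4705 -0.2096  0.116 ] jaw 163.56 ydir [-0.001  0.    -1.   ] F [-1.2  0.5 -1.5] M [0.08 0.29 0.02] w 0.093 q [-0.42  0.23 -0.43  0.91 -0.   -1.7 ]
shift [0.0017, 0.0875, -0.0036] turn [-0.0002, -0.0001, 0.0] q6 -1.703 ticks rot 0.0
```

```bash
python3 -m creep '[[[0,0.015,0],[0,0,0],-1],[[0,0.03,0],[0,0,0],-1],[[0,0.045,0],[0,0,0],-1],[[0,0.06,0],[0,0,0],-1],[[0,0.075,0],[0,0,0],-1],[[0,0.09,0],[0,0,0],-1],[[0,0.09,0],[0,0,0],-1],[[0,0.09,0],[0,0,0],-1]]' && python3 - <<'E'
from h import *
st()
plan([.4713,-.2095,.0985],163.6)
E
```

```text
clock: 10.62
tool_pos: [0.4714, -0.21, 0.0986]
eef_rot: [0.567, 0.424, -0.423, -0.566]
ft_force: [-0.3, -0.1, 1.1]
width: 0.097
t 10.62 pos [ 0.4714 -0.21    0.0986] jaw 163.57 ydir [ 0.001 -0.    -1.   ] F [-0.3 -0.1  1.1] M [-0.05 -0.06 -0.01] w 0.097 q [-0.42  0.25 -0.45  0.87 -0.   -1.7 ]
shift [0.0022, 0.0003, 0.0013] turn [0.0001, -0.0001, -0.0] q6 -1.703 ticks rot 0.0
```

```bash
python3 -m creep '[[[0,0.005,0],[0,0,0],-1],[[0,0.01,0],[0,0,0],-1],[[0,0.01,0],[0,0,0],-1],[[0,0.01,0],[0,0,0],-1]]' && python3 - <<'E'
from h import *
st()
pos,r,s=tool(); p=camera('wrist')
for z in (0.0345,): draw(p,[boxpts(*pos[:2],-16.4,.005,.014,pos[2]-z+.064)],pos,r,'w7z.png',(122,382,184,384))
p=camera('side'); big(p,'s7.png',190,260,230,310,7)
E
```

```text
clock: 10.95
tool_pos: [0.4715, -0.2101, 0.0983]
eef_rot: [0.567, 0.424, -0.423, -0.566]
ft_force: [-5.9, 1.6, 17.7]
width: 0.098
t 10.95 pos [ 0.4715 -0.2101  0.0983] jaw 163.56 ydir [ 0.002 -0.001 -1.   ] F [-5.9  1.6 17.7] M [0.51 1.12 0.  ] w 0.098 q [-0.42  0.25 -0.45  0.87 -0.   -1.7 ]
```

View pics/w7z.png

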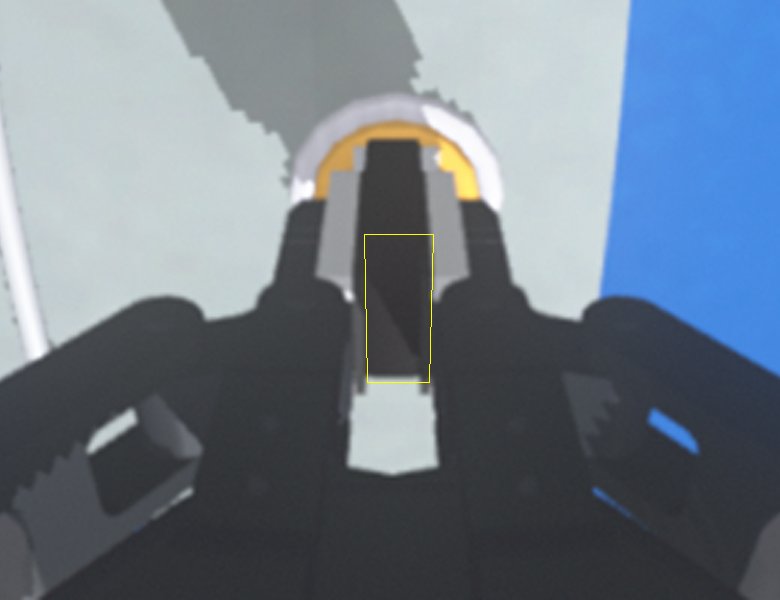

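View pics/s7.png

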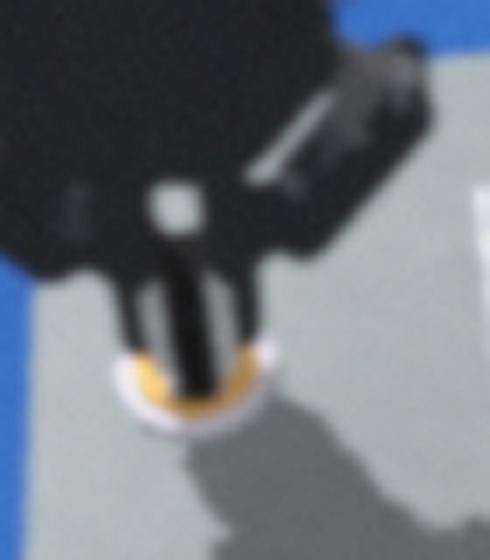

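Pushing 2 mm past contact raised Fz to about 18 N, and the TCP stayed at 98.3 mm (98.5 predicted for fully home). The head hasn't shifted in the grip. The key is home, so I'll start turning clockwise.

```bash
python3 -m creep '[[[0,0,0],[0,0.006,0],-1],[[0,0,0],[0,0.018,0],-1],[[0,0,0],[0,0.03,0],-1],[[0,0,0],[0,0.042,0],-1],[[0,0,0],[0,0.054,0],-1],[[0,0,0],[0,0.066,0],-1],[[0,0,0],[0,0.078,0],-1],[[0,0,0],[0,0.09,0],-1],[[0,0,0],[0,0.1,0],-1],[[0,0,0],[0,0.1,0],-1]]' && python3 - <<'E'
from h import *
st()
E
```

```text
clock: 11.88
tool_pos: [0.4709, -0.21, 0.0983]
eef_rot: [0.67, 0.227, -0.227, -0.669]
ft_force: [-8.1, 1.6, 19.4]
width: 0.097
t 11.88 pos [ 0.4709 -0.21    0.0983] jaw 127.41 ydir [ 0.    -0.001 -1.   ] F [-8.1  1.6 19.4] M [0.52 1.66 0.06] w 0.097 q [-0.42  0.25 -0.45  0.87 -0.   -1.07]
```

```bash
python3 -m creep '[[[-0.002,-0.003,0.0015],[0,0.008,0],-1],[[-0.002,-0.003,0.0015],[0,0.022,0],-1],[[-0.002,-0.003,0.0015],[0,0.036,0],-1],[[-0.002,-0.003,0.0015],[0,0.05,0],-1],[[-0.002,-0.003,0.0015],[0,0.064,0],-1],[[-0.002,-0.003,0.0015],[0,0.078,0],-1],[[-0.002,-0.003,0.0015],[0,0.092,0],-1],[[-0.002,-0.003,0.0015],[0,0.106,0],-1],[[-0.002,-0.003,0.0015],[0,0.12,0],-1],[[-0.002,-0.003,0.0015],[0,0.12,0],-1]]' && python3 - <<'E'
from h import *
st()
E
```

```text
clock: 12.72
tool_pos: [0.4704, -0.2094, 0.0983]
eef_rot: [-0.706, 0.036, -0.036, 0.706]
ft_force: [-6.8, 3.8, 15.5]
width: 0.095
t 12.72 pos [ 0.4704 -0.2094  0.0983] jaw 84.17 ydir [ 0.     0.001 -1.   ] F [-6.8  3.8 15.5] M [0.79 1.3  0.02] w 0.095 q [-0.42  0.25 -0.45  0.87  0.   -0.32]
```

```bash
python3 -m creep '[[[0,0,0],[0,0.01,0],-1],[[0,0,0],[0,0.02,0],-1],[[0,0,0],[0,0.03,0],-1],[[0,0,0],[0,0.03,0],-1],[[0,0,0],[0,0.03,0],-1]]' && python3 - <<'E'
from h import *
st()
E
python3 -m creep '[[[0,0,0],[0,0.006,0],-1],[[0,0,0],[0,0.012,0],-1],[[0,0,0],[0,0.012,0],-1],[[0,0,0],[0,0.012,0],-1]]' && python3 - <<'E'
from h import *
st()
E
```

```text
clock: 13.13
tool_pos: [0.4707, -0.2089, 0.0984]
eef_rot: [-0.699, 0.101, -0.101, 0.701]
ft_force: [-3.9, 5.0, 15.2]
width: 0.096
t 13.13 pos [ 0.4707 -0.2089  0.0984] jaw 73.59 ydir [ 0.001  0.002 -1.   ] F [-3.9  5.  15.2] M [1.08 1.07 0.04] w 0.096 q [-0.42  0.25 -0.45  0.87  0.   -0.13]
clock: 13.47
tool_pos: [0.4708, -0.2088, 0.0984]
eef_rot: [-0.695, 0.127, -0.127, 0.696]
ft_force: [-4.5, 5.4, 14.5]
width: 0.09
t 13.47 pos [ 0.4708 -0.2088  0.0984] jaw 69.31 ydir [ 0.001  0.002 -1.   ] F [-4.5  5.4 14.5] M [1.19 1.02 0.26] w 0.09 q [-0.42  0.25 -0.45  0.87  0.   -0.06]
```

```bash
python3 - <<'E'
from h import *
pos,r,s=tool(); p=camera('wrist')
draw(p,[boxpts(*pos[:2],69.3,.005,.014,pos[2]-.0345+.064)],pos,r,'w8z.png',(122,382,184,384))
p=camera('scene'); save(p,'s8.png'); st()
E
```

```text
t 13.57 pos [ 0.4708 -0.2088  0.0983] jaw 69.31 ydir [ 0.001  0.002 -1.   ] F [-4.5  4.9 14.6] M [1.19 1.07 0.28] w 0.098 q [-0.42  0.25 -0.45  0.87  0.   -0.06]
```

View pics/w8z.png

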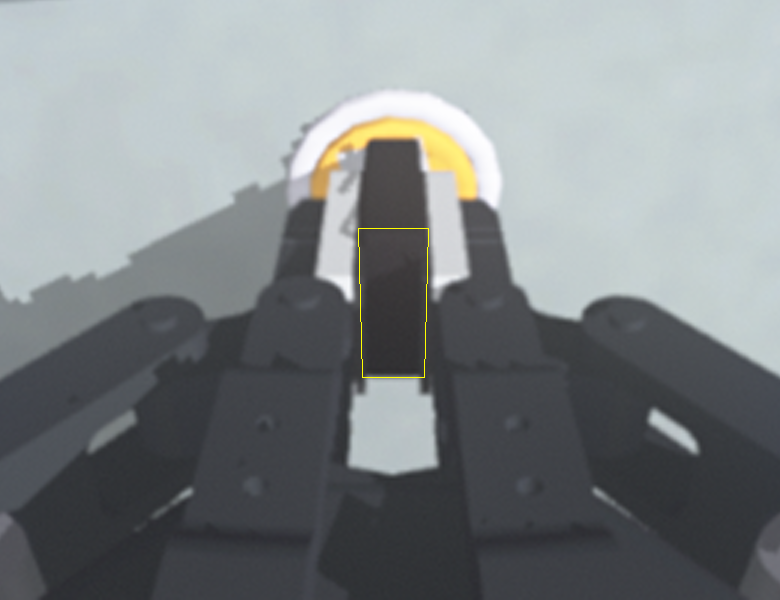

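View pics/s8.png

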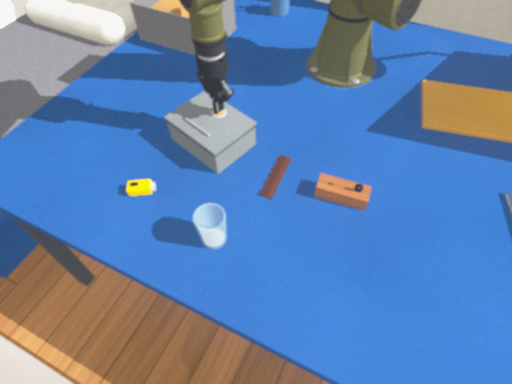

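The head sits square between the pads (crop px 362–427), so it hasn't slipped. Twist torque jumped from 0.04 to 0.28 N m at about 94°, which is the stop. The other objects look unmoved.

```bash
python3 - <<'E'
from h import *
close_job(); st()
E
```

```text
the job is handed in; nothing more can be done
the job is handed in; nothing more can be done
```

The square-headed key is in the lock, pressed fully home and turned clockwise to its stop. I handed the job in at about 13.6 s with the gripper still holding it turned. The hand-in gave no verdict, and the last state print I tried after it was refused, so all checks below are from just before.

- **Pressed home before turning:** the tool stopped at 98.3 mm, against 98.5 mm predicted for fully home. The push rose to 17.7 N without going deeper. The pins never hung, so no rocking was needed.
- **Turned to the stop:** the gripper turned 94° (1.645 rad). Allowing about 0.2 rad of play, that puts the plug at about 1.4 rad. The twist rose from 0.04 to 0.28 N m as it reached the stop. I had no direct reading of the plug angle.
- **Still gripped:** the set grip is 110 N, with about 14.6 N pressing down. The last wrist picture shows the key head square between the pads, with no visible slip.
- **Other objects:** by eye in the last scene picture, the round-headed key, tumbler, bike light and comb are where they started. I did not measure this.

A steady side force of about 6–7 N remained on the tool at the end. No check failed or disagreed.

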